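# Wind a chromatography cartridge tight in its clamp

## Robot

A 6-joint arm with a two-finger parallel gripper is mounted at the origin on the work surface. World frame = base frame: x ahead of the robot, y to its left, z up, the work surface at z = 0. Lengths are in mm, angles in rad, forces in N, time in s.
With the tool pointing down it reaches from about 400 to 925 mm from the base axis. Payload 12.5 kg.
Tool frame: the origin (TCP) lies on the centre line of the jaws, within the pads' length; the fingertips stand 8 mm ahead of it and the grasp point (between the pads) lies 11 mm behind it; z points along the fingers, x is the direction in which the jaws open and shut, and the axes are right-handed (so a half turn about z gives the same grasp; the last joint's range is limited). The gripper opens to 95 mm and grips with 3 to 60 N. Pads are 20 mm wide; open, the fingers measure 119 mm over their backs; the gripper's body (75 mm by 180 mm) begins 59 mm behind the grasp point.
Start: joints at [1.152, 0.491, 1.559, -0, 1.092, -0.106], TCP at [192.31, 594.695, 222.661] pointing down, gripper open.
Joint ranges: [-3.1, 3.1], [-0.84, 2.19], [0.05, 2.79], [-1.13, 4.28], [0.06, 2.93], [-2.69, 2.69]. Speed limits (rad/s): [2.22, 2.22, 2.79, 3.14, 3.14, 3.14].

## Interface

Orientations are given as [roll, pitch, yaw] about the fixed x, y, z axes, in that order (R = Rz(yaw) Ry(pitch) Rx(roll)).
In Python, from cell import env gives the robot as it stands. The module is installed in compiled form; this text tells all that it offers.
- The arm moves only by the tool send_rows, never from a script. Its argument "moves" is a list that holds one entry, the list of rows, each a list of 6 numbers: the shift along the tool's x, y, z as a fraction of full scale, then the turn, a rotation vector about the tool's x, y, z as a fraction of full scale. A call has 1 to 12 rows; each row is the pose to reach, as a shift and turn from the pose commanded when the call began, along the tool's axes at that moment; what a row does not reach only later rows make up. Full scale, the value 1, is 0.3 m for a shift and 90 degrees for a turn. A row lasts 1/12 s, in which the tool goes at most 41.7 mm and 7.16 degrees, less where a joint would pass 70% of its speed; a pose out of reach is approached as far as the arm can. A call with a number of a shift or a turn outside -1 to 1 is refused whole. A call with a gripper value outside its range is refused whole. "grip" is the gripper's target within -1 to 1 (shut at 1, half-way at 0, fully open at -1), set as the call begins (left out, the last holds). The fingers move at their own pace and stop on an object; the grip force is fixed at half the most. Time passes only in rows, so rows that repeat a pose let the fingers close. It gives the time, the measured TCP pose, the force and the opening at its end, in the units of the state.
- env.state(): the state, without advancing time (a new reading comes with each control period).
- env.read_camera(name): name is "scene" or "top" or "wrist"; returns a dict with "image" (420x560x3 uint8, red, green, blue), "mtx" (3x3 intrinsics, pixels), "T" (4x4, takes a point from camera to world coordinates); the wrist camera has in their place "mount" (4x4, takes a point from camera to tool coordinates, whose origin is the TCP and whose axes are the tool frame's). Camera axes: x right, y up, looking along -z (the intrinsics and any distortion apply to the point x, -y, -z); pixel columns grow to the right and rows downward; lengths in mm; the calibration is good to about 2 mm. A picture is of the moment at which its call begins: read the wrist's pose just before it. There is no depth.
- env.job_done(): hands the job in, once; it reports no verdict.
Trained networks look in the newest picture that a camera, given by its name, has taken for a name from the list of things; names that differ only in an ending like _2 or _b are one class to them, and where a whole thing is asked for, a point or a joint stands for the part that bears it (a point fixed in the world has none). Each returns a list of dicts, best first, with "confidence" (0 to 1); they miss things now and then, are a little off and sometimes report something else, mostly with a low value. They report only what shows in the picture. A call takes as long as a camera call. They do not tell look-alikes from the thing itself.
- env.look_for(camera, thing): "xy" ([column, row] in pixels, amid what is visible of it).
- env.outline_of(camera, thing): "region" (420x560 bool, what is visible of it) and "xy" ([column, row] in pixels, amid what is visible of it).
The state is a dict: "t": time; "joints": joint angles; "qvel": joint speeds; "tau": joint torques, N m; "eef_pos": TCP position; "tcp_rot": TCP orientation; "ft_force": force on the tool from outside, world axes, zero at the start; "moment": the same for the moment, N m; "opening": opening from 0.0 (shut) to 1.0 (fully open).
Only numpy, scipy, OpenCV 4.12 (cv2) and the standard library are available. Lean on these libraries where they do the work, as an engineer would, in place of code of your own. Each camera call takes 0.05 s, during which the arm holds its last target. There are 200 camera calls.

## Task

Put the loose crank down fully onto the clamp's square drive shaft, then take its red handle and wind it clockwise (seen from above), several turns, until the cartridge is gripped firmly between the orange pad and the end plate; stop when the crank has become clearly stiff, without overtightening. Leave the crank on the shaft, let go, move the jaw only with the crank, and leave the other things on the bench alone.

Things in the scene. Friction and masses are not known exactly. Their poses are not given: they have to be found in the camera images.
- crank: Loose crank, about 0.33 kg, standing on the bench. Dark hub 36 x 36 mm, 44 mm high, with a 21 mm square hole right through, sides parallel to the hub's. Origin: centre of the hub's underside; z up, x along the arm. The arm (22 mm wide, 32 to 42 mm above the underside) leaves the +x face and carries an upright red handle 65 mm from the hub's axis. Grip the hub across its y faces.
- handle (a point): Point on the crank at the middle of the red handle, 73 mm above the hub's underside. The handle is a round upright sleeve of 24 mm diameter, reaching from 43 to 97 mm above the hub's underside, and spins freely on its pin, so fingers holding it need not turn with the crank.
- clamp: Clamp fixed to the bench: grey base plate 110 x 380 x 20 mm; origin on the bench below the drive shaft's axis; the bed runs 335 mm from there along +y. Gearbox under the shaft 80 x 80 mm, top 90 mm above the bench; only the shaft is higher than 98 mm. One clockwise turn of the shaft drives the jaw 20 mm along +y. The shaft is stiff (about 4 N at the handle) and stays where it is left.
- drive (a point): Top of the round collar on the vertical shaft's axis, where a seated hub rests, 96 mm above the bench; axes as the clamp's. Above it the shaft end: 18 mm square for 22 mm, then a round nose 16 mm wide, 6 mm high. The square's angle varies and is not measured: look, or feel for it (pressed lightly on top of the square, the hub drops 22 mm when turned to fit, within about 9 degrees).
- jaw: Moving jaw block 70 x 30 mm, 78 mm high, sliding along the clamp's y; origin at the centre of its underside, 20 mm above the bench. Its orange round pad (34 mm diameter) has its face 35 mm from the origin along +y and is sprung: it gives 10 mm at 7 N per mm (half a turn, the handle force rising from about 4 to 7 N), then meets a solid stop and the handle stiffens steeply.
- endstop: Fixed aluminium end plate of the clamp, 70 x 25 mm, 78 mm high; its origin is at the foot of the face that looks to the jaw (-y of the clamp).
- cartridge: Loose steel cartridge with blue ends, 130 mm long, 44 mm diameter, 0.35 kg, lying along the clamp's y in a V-shaped rest between jaw and end plate, its axis 62 mm above the bench; origin at its centre, y along its axis. At the start there are gaps at its ends; the jaw pushes it against the end plate.
- amber: Amber glass bottle, 96 mm diameter, 210 mm high, origin at the centre of its underside. A bystander.
- beaker: Glass beaker, 70 mm diameter, 90 mm high, origin at the centre of its underside. A bystander.
- spanner: Steel spanner 170 mm long, lying along its x. A bystander.
- bluebox: Blue flat box 140 x 240 x 40 mm, origin at the centre of its underside. A bystander.
- vialtray: Blue open tray with dividers, 130 x 190 x 45 mm, origin at the centre of its underside. A bystander.
- jar: Glass jar with blue cap, 60 mm diameter, 80 mm high, origin at the centre of its underside. A bystander.
- spare: White cartridge 130 mm long, 44 mm diameter, on a small grey stand, lying along its y, origin on the bench below its centre. A bystander.
Mind the look-alikes: they are no part of the job. There is more than one size of the crank; the job needs the largest.

How it is judged:
By the outcome, as a careful person would: the job done as asked, in the order asked, and still so for the second after the job is handed in, with the robot touching nothing.
It also fails if it takes over 72 s, if anything falls off the work surface, if the arm or the gripper's body presses on something with over 40 N, if the wrist force passes 120 N, or if a joint passes its speed limit or range.

## Working session

There is one attempt and no reset: what is moved stays moved. The work goes in short steps, Python scripts to look and compute and a tool call to move; the robot and the scene stay as the last step left them, time stands still between calls to the robot, and variables do not carry over. Pictures are saved under pics/ and viewed, about 8 in all and at most 12, crops included, and the job is handed in when it is done.

Besides the shell and the picture viewer there is one more tool, called after ">>>" as a command line: name --argument value ..., lists and objects as JSON in quotes. send_rows: Moves the arm, as the interface text tells. Its arguments: {"type":"object","properties":{"moves":{"type":"array","items":{"type":"array","items":{"type":"array","items":{"type":"number"}}}},"grip":{"type":"number"}},"required":["moves"]}

```bash
mkdir -p pics; cat > h.py <<'E'
from cell import env
import numpy as np, cv2
from scipy.spatial.transform import Rotation as R
def Ttool(s=None):
    s=s or env.state(); T=np.eye(4); T[:3,:3]=R.from_euler('xyz',s['tcp_rot']).as_matrix(); T[:3,3]=s['eef_pos']; return T
def cam(name):
    T0=Ttool() if name=='wrist' else None
    c=env.read_camera(name)
    if name=='wrist': c['T']=T0@c['mount']
    return c
def ray(c,px):
    K=c['mtx']; d=np.linalg.inv(K)@np.array([px[0],px[1],1.]); d=c['T'][:3,:3]@np.array([d[0],-d[1],-d[2]]); return c['T'][:3,3],d
def onz(c,px,z):
    o,d=ray(c,px); return o+d*(z-o[2])/d[2]
def proj(c,P):
    P=np.atleast_2d(P); q=(np.linalg.inv(c['T'])@np.c_[P,np.ones(len(P))].T)[:3]; q=q*np.array([[1],[-1],[-1]]); u=c['mtx']@q; return (u[:2]/u[2]).T
def save(c,n,crop=None,f=1):
    im=c['image'][:,:,::-1]
    if crop: x0,y0,x1,y1=crop; im=im[y0:y1,x0:x1]
    cv2.imwrite('pics/'+n,cv2.resize(im,None,fx=f,fy=f,interpolation=cv2.INTER_CUBIC))
E
python3 - <<'E'
from h import *
s=env.state(); print(s)
for n in ['scene','top']:
    c=cam(n); save(c,n+'0.png',f=1.4); print(n,c['T'].round(2).tolist(),c['mtx'].tolist(),[k for k in c])
    for t in ['crank','handle','drive','jaw','endstop','cartridge','clamp']:
        print(t,[(np.round(d['xy']).tolist(),round(d['confidence'],2)) for d in env.look_for(n,t)])
E
```

```text
{'t': 0.0, 'joints': array([ 1.15241832e+00,  4.91546253e-01,  1.55947056e+00,  2.73551049e-06,
        1.09170111e+00, -1.05584893e-01]), 'qvel': array([ 2.41116905e-04,  1.02933285e-03, -8.74525600e-04, -3.16146370e-05,
       -1.47599577e-04,  4.48980293e-04]), 'tau': array([-3.64290991e-04, -6.12645006e+01, -2.58192819e+01,  6.93344395e-02,
        4.81501746e-02, -6.55046006e-05]), 'eef_pos': array([192.19164252, 594.4576271 , 222.06274238]), 'tcp_rot': array([-3.14147165e+00,  1.11874639e-03,  1.25800202e+00]), 'ft_force': array([ 0.11359084,  0.21457516, -0.31382171]), 'moment': array([-0.02945464, -0.03731036,  0.04748975]), 'opening': 0.9996040423971106}
scene [[0.78, -0.37, 0.51, 1330.84], [0.63, 0.48, -0.61, -889.09], [-0.02, 0.79, 0.61, 967.54], [0.0, 0.0, 0.0, 1.0]] [[412.4530754463372, 0.0, 278.93887583696136], [0.0, 412.4530754463372, 210.23119692928637], [0.0, 0.0, 1.0]] ['image', 'mtx', 'T']
crank [([220.0, 252.0], 0.87), ([194.0, 278.0], 0.59), ([212.0, 231.0], 0.5)]
handle [([219.0, 250.0], 0.8), ([216.0, 228.0], 0.66), ([199.0, 276.0], 0.65)]
drive [([282.0, 214.0], 0.67)]
jaw [([284.0, 206.0], 0.73)]
endstop [([222.0, 253.0], 0.71), ([319.0, 183.0], 0.61), ([284.0, 213.0], 0.16)]
cartridge [([300.0, 192.0], 0.9), ([143.0, 297.0], 0.39), ([283.0, 215.0], 0.27)]
clamp [([282.0, 214.0], 0.76)]
top [[0.03, 0.98, -0.17, 308.27], [-1.0, 0.03, 0.01, -2.55], [0.02, 0.17, 0.98, 1701.77], [0.0, 0.0, 0.0, 1.0]] [[482.0542768741499, 0.0, 279.78625289339294], [0.0, 482.0542768741499, 213.15224713609496], [0.0, 0.0, 1.0]] ['image', 'mtx', 'T']
crank [([346.0, 233.0], 0.76), ([393.0, 193.0], 0.65), ([374.0, 233.0], 0.58)]
handle [([318.0, 262.0], 0.67), ([369.0, 232.0], 0.64), ([343.0, 233.0], 0.52)]
drive [([251.0, 220.0], 0.69)]
jaw [([260.0, 217.0], 0.82)]
endstop [([195.0, 213.0], 0.68)]
cartridge [([222.0, 217.0], 0.95), ([343.0, 232.0], 0.23)]
clamp [([253.0, 223.0], 0.77)]
```

View pics/scene0.png

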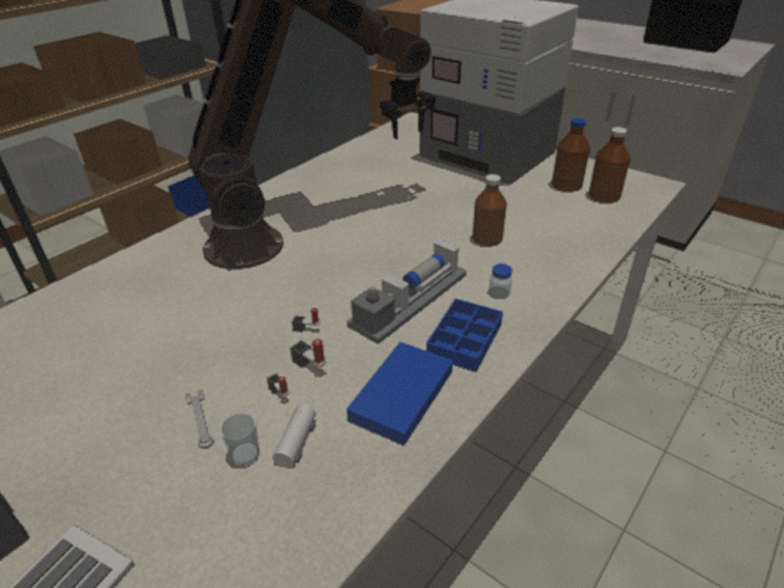

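View pics/top0.png

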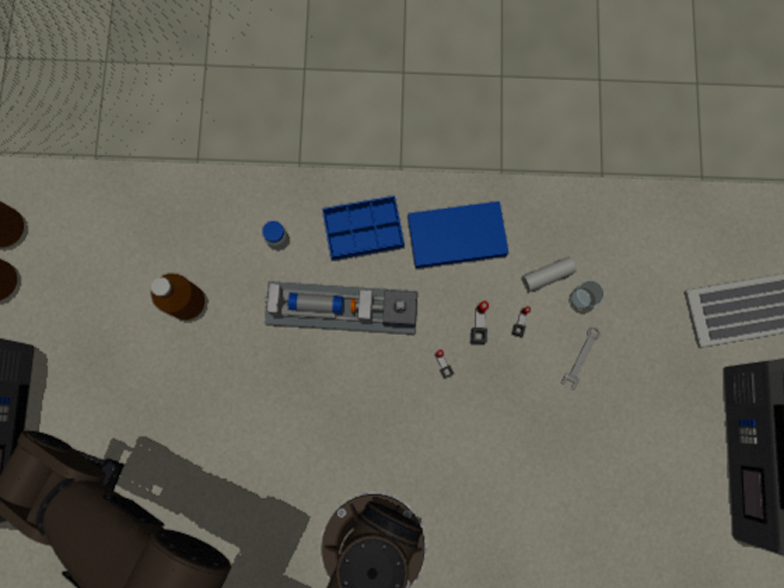

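Top view: three crank candidates, in native pixels: (342,240), (373,233), (318,262). The first has the largest hub and arm, and it also appears as the middle one in the scene view. The clamp's drive is at (286,219), with the bed running left (+y). I'll check the choice with a crop and measure.

```bash
python3 - <<'E'
from h import *
c=cam('top'); a=c['image'][200:280,240:400,::-1]; 
for d in env.outline_of('top','crank'):
    ys,xs=np.nonzero(d['region']); print(d['xy'],d['confidence'],len(xs),onz(c,d['xy'],40).round())
for n,p,z in [('hubA',(342,241),44),('handA',(344.5,219),97),('hubB',(370.5,237),30),('hubC',(319,265.5),30),('drive',(286,218.5),124),('jaw',(261,217),98),('end',(200,214),98)]:
    print(n,onz(c,p,z).round(1))
cv2.imwrite('pics/crop1.png',cv2.resize(a,None,fx=5,fy=5,interpolation=cv2.INTER_CUBIC))
E
```

```text
[341.7, 232.2] 0.78 308 [ 539. -244.   40.]
[318.8, 256.6] 0.59 62 [ 452. -165.   40.]
[417.2, 212.9] 0.54 411 [ 616. -510.   40.]
hubA [ 507.8 -244.7   44. ]
handA [ 576.5 -244.9   97. ]
hubB [ 526.8 -346.7   30. ]
hubC [ 421.7 -167.6   30. ]
drive [567.3 -46.3 124. ]
jaw [573.9  37.4  98. ]
end [577.4 242.9  98. ]
```

View pics/crop1.png

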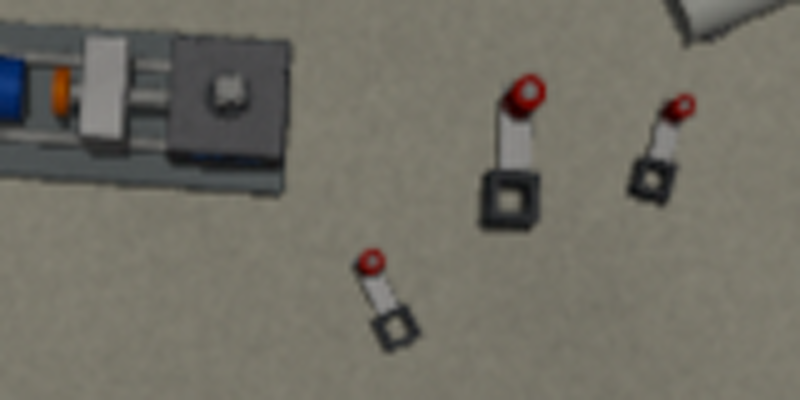

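The crop confirms the crank at native (342,240) is the largest, with hub about (508,-245) and handle about (576,-245). The drive's square is at (286,218). I'll move above the crank in steps.

```bash
cat >> h.py <<'E'
import json,sys,os
def plan(targets,store=True):
    "targets: list of (x,y,z,yaw); prints rows relative to stored commanded pose, stores last (as rounded)"
    p=json.load(open('cmd.json')) if os.path.exists('cmd.json') else [192.31,594.695,222.661,1.258]
    x,y,z,w=p; A=np.array([[np.cos(w),np.sin(w),0],[np.sin(w),-np.cos(w),0],[0,0,-1]])
    out=[]
    for t in targets:
        v=A@(np.array(t[:3])-p[:3])/300; out.append([*v.round(4).tolist(),0,0,round(-(t[3]-w)/(np.pi/2),4)])
    r=out[-1]; q=np.array(p[:3])+A.T@(np.array(r[:3])*300)
    if store: json.dump([*q.tolist(),w-r[5]*np.pi/2],open('cmd.json','w'))
    print(json.dumps(out)); assert max(abs(np.array(out)).ravel())<=1
def tgt(): return json.load(open('cmd.json'))
E
python3 - <<'E'
from h import *
H=np.pi/2
plan([(420,350,250,H)]);plan([(480,60,250,H)]);plan([(500,-200,250,H)])
E
```

```text
[[-0.5425, 0.9731, -0.0911, 0, 0, -0.1991]]
[[-0.9667, 0.2001, -0.0, 0, 0, -0.0]]
[[-0.8667, 0.0667, -0.0, 0, 0, -0.0]]
```

>>> send_rows --moves '[[[-0.5425, 0.9731, -0.0911, 0, 0, -0.1991], [-0.5425, 0.9731, -0.0911, 0, 0, -0.1991], [-0.5425, 0.9731, -0.0911, 0, 0, -0.1991], [-0.5425, 0.9731, -0.0911, 0, 0, -0.1991], [-0.5425, 0.9731, -0.0911, 0, 0, -0.1991], [-0.5425, 0.9731, -0.0911, 0, 0, -0.1991], [-0.5425, 0.9731, -0.0911, 0, 0, -0.1991], [-0.5425, 0.9731, -0.0911, 0, 0, -0.1991], [-0.5425, 0.9731, -0.0911, 0, 0, -0.1991], [-0.5425, 0.9731, -0.0911, 0, 0, -0.1991], [-0.5425, 0.9731, -0.0911, 0, 0, -0.1991]]]' --grip -1

```text
t: 1.82
eef_pos: [419.9, 350.0, 249.9]
tcp_rot: [-3.141, -0.0, 1.57]
ft_force: [-0.5, -0.4, -0.1]
opening: 1.0
```

>>> send_rows --moves '[[[-0.9667, 0.2001, 0, 0, 0, 0], [-0.9667, 0.2001, 0, 0, 0, 0], [-0.9667, 0.2001, 0, 0, 0, 0], [-0.9667, 0.2001, 0, 0, 0, 0], [-0.9667, 0.2001, 0, 0, 0, 0], [-0.9667, 0.2001, 0, 0, 0, 0], [-0.9667, 0.2001, 0, 0, 0, 0], [-0.9667, 0.2001, 0, 0, 0, 0], [-0.9667, 0.2001, 0, 0, 0, 0]]]'

```text
t: 2.57
eef_pos: [480.1, 59.5, 249.8]
tcp_rot: [-3.141, -0.0, 1.569]
ft_force: [-0.3, 0.9, -0.2]
opening: 1.001
```

>>> send_rows --moves '[[[-0.8667, 0.0667, 0, 0, 0, 0], [-0.8667, 0.0667, 0, 0, 0, 0], [-0.8667, 0.0667, 0, 0, 0, 0], [-0.8667, 0.0667, 0, 0, 0, 0], [-0.8667, 0.0667, 0, 0, 0, 0], [-0.8667, 0.0667, 0, 0, 0, 0], [-0.8667, 0.0667, 0, 0, 0, 0], [-0.8667, 0.0667, 0, 0, 0, 0], [-0.8667, 0.0667, 0, 0, 0, 0], [-0.8667, 0.0667, 0, 0, 0, 0]]]'

```text
t: 3.4
eef_pos: [500.3, -197.6, 249.9]
tcp_rot: [-3.141, -0.001, 1.573]
ft_force: [-0.1, 0.5, 0.7]
opening: 1.0
```

```bash
python3 - <<'E'
from h import *
c=cam('wrist'); s=env.state(); print(s['eef_pos'],s['joints'])
save(c,'w1.png',f=1.4); print(c['mount'].round(2).tolist(),c['mtx'][0])
for t in ['crank','handle']:
    for d in env.look_for('wrist',t): print(t,np.round(d['xy'],1),round(d['confidence'],2),onz(c,d['xy'],44).round(1))
print(proj(c,[(508,-245,44),(573,-245,97)]))
E
```

```text
[ 500.26010579 -197.68994607  249.98718857] [-4.99346995e-01  3.38611066e-01  1.73648208e+00  4.31203179e-04
  1.06684886e+00 -2.07278747e+00]
[[1.0, 0.0, -0.0, 0.25], [0.0, -0.96, -0.27, -74.06], [-0.0, 0.27, -0.96, -162.26], [0.0, 0.0, 0.0, 1.0]] [315.95681559   0.         283.02448113]
crank [389.3 341. ] 0.75 [716.1 -51.3  44. ]
crank [242.  218.2] 0.67 [ 540.6 -247.1   44. ]
crank [161.3 217.7] 0.61 [ 540.2 -345.3   44. ]
crank [317.3 135.4] 0.59 [ 442.  -158.3   44. ]
crank [ 41.3 150. ] 0.33 [ 459. -475.   44.]
handle [316.3 135.7] 0.79 [ 442.3 -159.4   44. ]
handle [242.8 216.6] 0.69 [ 538.6 -246.    44. ]
handle [161.5 222.1] 0.64 [ 545.8 -345.7   44. ]
[[242.83211103 192.02565191]
 [238.80495974 261.19209294]]
```

View pics/w1.png

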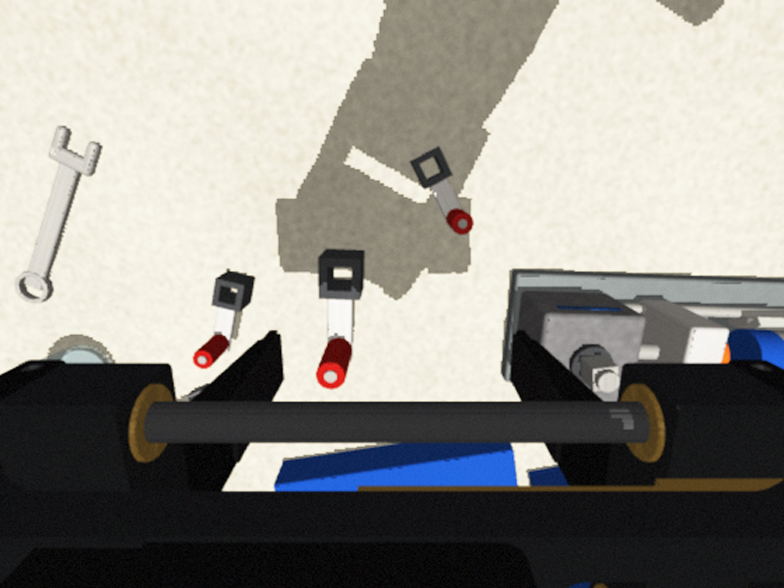

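Wrist view: the large crank's hub is at (342,275)/1.4 and its handle top at (331,376)/1.4, with the arm nearly along world +x. I'll take a close crop for precision.

```bash
python3 - <<'E'
from h import *
c=cam('wrist'); save(c,'w2.png',(215,170,275,285),5)
import pickle; pickle.dump({k:c[k] for k in('mtx','T')},open('w2.pkl','wb'))
for w in (0,.05,-.05):
  for x,y in((508,-245),):
    print(w,proj(c,[(x,y,44)]+[(x+18*(a*np.cos(w)-b*np.sin(w)),y+18*(a*np.sin(w)+b*np.cos(w)),44) for a,b in((-1,-1),(-1,1),(1,1),(1,-1))]).round(1).tolist())
E
```

```text
0 [[243.5, 191.9], [227.7, 176.9], [258.3, 177.0], [258.9, 206.5], [229.1, 206.5]]
0.05 [[243.5, 191.9], [227.0, 177.7], [257.5, 176.3], [259.6, 205.8], [229.9, 207.2]]
-0.05 [[243.5, 191.9], [228.5, 176.2], [259.1, 177.8], [258.1, 207.2], [228.3, 205.7]]
```

View pics/w2.png

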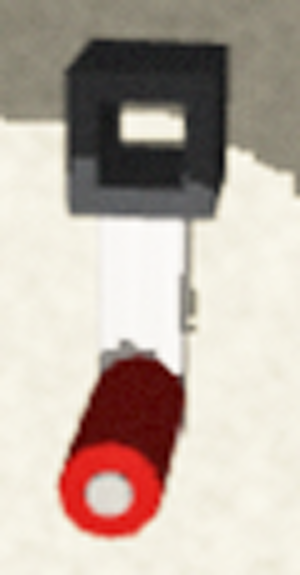

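```bash
python3 - <<'E'
from h import *
import pickle; c=pickle.load(open('w2.pkl','rb'))
P=np.array([(68,73),(223,74),(217.5,217),(70,213)])/5+[215,170]
W=np.array([onz(c,p,44)[:2] for p in P]); print(W.round(1), W.mean(0).round(1))
print([np.linalg.norm(W[i]-W[i-1]).round(1) for i in range(4)])
h=onz(c,np.array((110,493))/5+[215,170],97)[:2]; d=h-W.mean(0); print(h.round(1),np.linalg.norm(d),np.arctan2(d[1],d[0]))
e=(W[1]-W[0]+W[2]-W[3]); print(np.arctan2(-e[0],e[1]))
E
```

```text
[[ 499.2 -262.4]
 [ 499.3 -225.7]
 [ 534.7 -227.6]
 [ 533.7 -263.4]] [ 516.7 -244.8]
[np.float64(34.6), np.float64(36.7), np.float64(35.4), np.float64(35.8)]
[ 582.  -248.1] 65.37030929545215 -0.050645479479342094
-0.015553838107306848
```

```bash
python3 - <<'E'
from h import *
w=np.pi/2-.04; x,y=516.7,-244.8
plan([(x,y,220,w),(x,y,150,w),(x,y,22,w)])
plan([(x,y,40,w)]);plan([(x,y,240,w)])
E
```

```text
[[-0.1493, 0.0557, 0.1, 0, 0, 0.0254], [-0.1493, 0.0557, 0.3333, 0, 0, 0.0254], [-0.1493, 0.0557, 0.76, 0, 0, 0.0254]]
[[0.0, -0.0, -0.06, 0, 0, 0.0]]
[[0.0, -0.0, -0.6667, 0, 0, 0.0]]
```

>>> send_rows --moves '[[[-0.1493, 0.0557, 0.1, 0, 0, 0.0254], [-0.1493, 0.0557, 0.1, 0, 0, 0.0254], [-0.1493, 0.0557, 0.3333, 0, 0, 0.0254], [-0.1493, 0.0557, 0.3333, 0, 0, 0.0254], [-0.1493, 0.0557, 0.45, 0, 0, 0.0254], [-0.1493, 0.0557, 0.55, 0, 0, 0.0254], [-0.1493, 0.0557, 0.63, 0, 0, 0.0254], [-0.1493, 0.0557, 0.7, 0, 0, 0.0254], [-0.1493, 0.0557, 0.76, 0, 0, 0.0254], [-0.1493, 0.0557, 0.76, 0, 0, 0.0254], [-0.1493, 0.0557, 0.76, 0, 0, 0.0254]]]'

```text
t: 4.52
eef_pos: [516.5, -244.3, 21.5]
tcp_rot: [-3.14, -0.001, 1.531]
ft_force: [0.6, -0.0, 0.8]
opening: 0.999
```

>>> send_rows --moves '[[[0, 0, 0, 0, 0, 0], [0, 0, 0, 0, 0, 0], [0, 0, 0, 0, 0, 0], [0, 0, 0, 0, 0, 0], [0, 0, 0, 0, 0, 0], [0, 0, 0, 0, 0, 0], [0, 0, 0, 0, 0, 0], [0, 0, 0, 0, 0, 0]]]' --grip 1

```text
t: 5.18
eef_pos: [516.7, -244.8, 22.0]
tcp_rot: [3.141, -0.0, 1.531]
ft_force: [-0.7, -0.4, 0.1]
opening: 0.495
```

>>> send_rows --moves '[[[0, 0, 0, 0, 0, 0], [0, 0, 0, 0, 0, 0], [0, 0, 0, 0, 0, 0], [0, 0, 0, 0, 0, 0], [0, 0, 0, 0, 0, 0], [0, 0, 0, 0, 0, 0]]]'

```text
t: 5.68
eef_pos: [516.8, -244.9, 21.9]
tcp_rot: [3.141, 0.0, 1.531]
ft_force: [-0.4, -2.2, -0.2]
opening: 0.376
```

>>> send_rows --moves '[[[0, 0, -0.02, 0, 0, 0], [0, 0, -0.06, 0, 0, 0], [0, 0, -0.06, 0, 0, 0]]]'

```text
t: 5.93
eef_pos: [517.3, -245.0, 42.0]
tcp_rot: [3.14, 0.001, 1.531]
ft_force: [-0.2, -0.6, -3.0]
opening: 0.375
```

>>> send_rows --moves '[[[0, 0, -0.1, 0, 0, 0], [0, 0, -0.2, 0, 0, 0], [0, 0, -0.3, 0, 0, 0], [0, 0, -0.42, 0, 0, 0], [0, 0, -0.54, 0, 0, 0], [0, 0, -0.6667, 0, 0, 0], [0, 0, -0.6667, 0, 0, 0]]]'

```text
t: 6.52
eef_pos: [518.5, -245.7, 247.5]
tcp_rot: [3.132, 0.005, 1.531]
ft_force: [0.2, -0.5, -2.4]
opening: 0.375
```

```bash
python3 - <<'E'
from h import *
w=tgt()[3]; print(tgt()); plan([(640,-46,240,w)])
E
```

```text
[516.7129124331251, -244.80560047340546, 240.001, 1.5308473219642735]
[[0.6786, 0.3842, 0.0, 0, 0, -0.0]]
```

>>> send_rows --moves '[[[0.12, 0.07, 0, 0, 0, 0], [0.24, 0.14, 0, 0, 0, 0], [0.36, 0.21, 0, 0, 0, 0], [0.48, 0.28, 0, 0, 0, 0], [0.6, 0.34, 0, 0, 0, 0], [0.6786, 0.3842, 0, 0, 0, 0], [0.6786, 0.3842, 0, 0, 0, 0], [0.6786, 0.3842, 0, 0, 0, 0], [0.6786, 0.3842, 0, 0, 0, 0]]]'

```text
t: 7.27
eef_pos: [639.5, -46.0, 239.6]
tcp_rot: [-3.141, 0.0, 1.531]
ft_force: [-0.2, -0.6, -3.4]
opening: 0.373
```

```bash
python3 - <<'E'
from h import *
c=cam('wrist'); print(env.state()['eef_pos'],env.state()['tcp_rot'])
import pickle; pickle.dump(c,open('w3.pkl','wb'))
save(c,'w3.png',f=1.4)
for d in env.look_for('wrist','drive'): print(np.round(d['xy'],1),round(d['confidence'],2),onz(c,d['xy'],118).round(1))
E
```

```text
[639.47468015 -46.56883175 239.76227302] [-3.14100890e+00 -2.65330083e-05  1.53031062e+00]
[370.7 121.8] 0.58 [569.2  33.2 118. ]
```

View pics/w3.png

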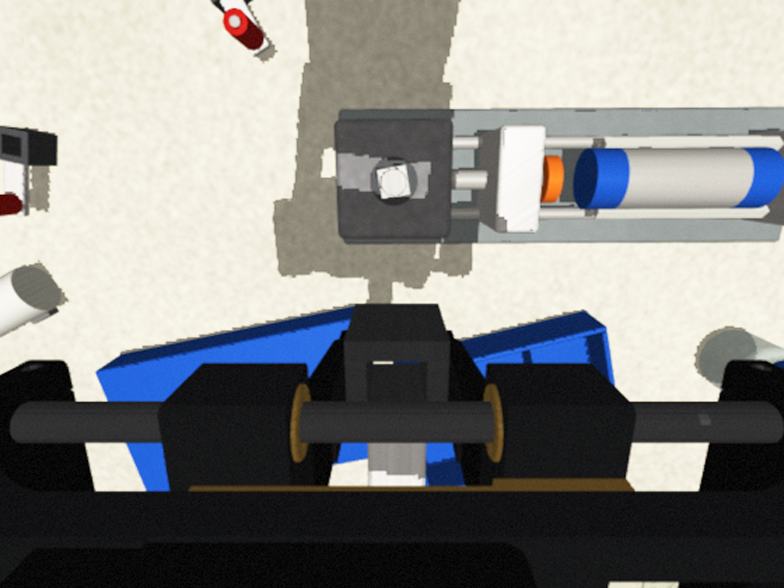

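The shaft's square shows at (394,181)/1.4, turned slightly. The hub is held straight between the fingers. I'll crop the shaft.

```bash
python3 - <<'E'
from h import *
import pickle; c=pickle.load(open('w3.pkl','rb')); save(c,'w3c.png',(256,104,306,154),12)
E
```

```text
(no output)
```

View pics/w3c.png

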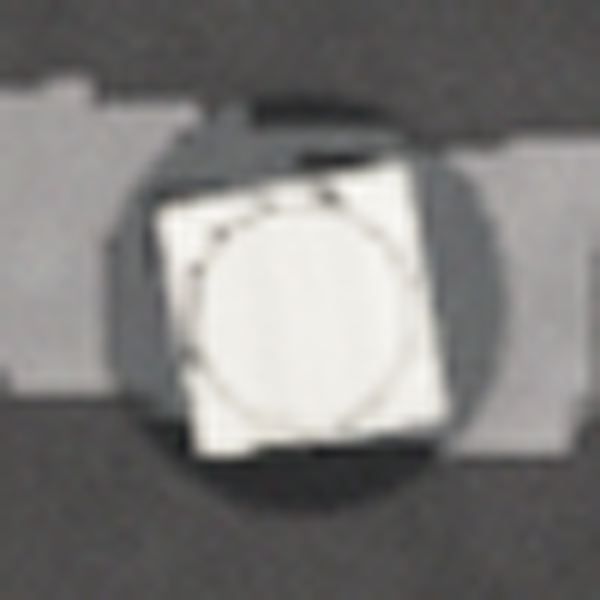

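```bash
python3 - <<'E'
from h import *
import pickle; c=pickle.load(open('w3.pkl','rb'))
P=np.array([(157,212),(407,158),(448,415),(200,460)])/12+[256,104]
W=np.array([onz(c,p,118)[:2] for p in P]); m=W.mean(0); print(W.round(1),m.round(2),[np.linalg.norm(W[i]-W[i-1]).round(1) for i in range(4)])
for i in range(4):
    e=W[i]-W[i-1]; a=np.degrees(np.arctan2(e[1],e[0])); print(round((a+45)%90-45,1))
N=onz(c,np.array((300,318))/12+[256,104],124); print('nose',N.round(1))
for z,n,p in((98,'jawL',(497,180)),(98,'jawR',(545,180)),):
    print(n,onz(c,np.array(p)/1.4,z).round(1))
# held hub check: rear top edge of hub in image
h=tgt(); w=h[3]-np.pi/2; x,y=h[:2]
print('hub top corners predicted*1.4',(proj(c,[(x+18*(a*np.cos(w)-b*np.sin(w)),y+18*(a*np.sin(w)+b*np.cos(w)),h[2]-22+z) for z in (0,44) for a,b in((-1,-1),(-1,1))])*1.4).round(0).tolist())
E
```

```text
[[565.6 -54.8]
 [562.6 -36.6]
 [580.8 -34.3]
 [583.3 -52.6]] [573.07 -44.57] [np.float64(17.8), np.float64(18.4), np.float64(18.4), np.float64(18.5)]
7.3
9.5
7.5
7.8
nose [573.3 -44.8 124. ]
jawL [575.   24.1  98. ]
jawR [576.3  56.1  98. ]
hub top corners predicted*1.4 [[354.0, 304.0], [437.0, 304.0], [342.0, 342.0], [449.0, 342.0]]
```

```bash
python3 - <<'E'
from h import *
w=np.pi/2+.14; x,y=573.1,-44.6
plan([(x,y,168,w)]);plan([(x,y,150,w),(x,y,141,w)]);plan([(x,y,137,w)]);plan([(x,y,118,w)])
E
```

```text
[[-0.0043, -0.223, 0.24, 0, 0, -0.1146]]
[[0.0, -0.0, 0.06, 0, 0, 0.0], [0.0, -0.0, 0.09, 0, 0, 0.0]]
[[0.0, -0.0, 0.0133, 0, 0, 0.0]]
[[0.0, -0.0, 0.0634, 0, 0, 0.0]]
```

>>> send_rows --moves '[[[-0.0043, -0.11, 0.05, 0, 0, -0.06], [-0.0043, -0.223, 0.12, 0, 0, -0.1146], [-0.0043, -0.223, 0.2, 0, 0, -0.1146], [-0.0043, -0.223, 0.24, 0, 0, -0.1146], [-0.0043, -0.223, 0.24, 0, 0, -0.1146], [-0.0043, -0.223, 0.24, 0, 0, -0.1146], [-0.0043, -0.223, 0.24, 0, 0, -0.1146]]]'

```text
t: 7.95
eef_pos: [573.7, -45.3, 169.0]
tcp_rot: [3.14, 0.0, 1.71]
ft_force: [0.7, -0.7, -3.2]
opening: 0.376
```

>>> send_rows --moves '[[[0, 0, 0.03, 0, 0, 0], [0, 0, 0.05, 0, 0, 0], [0, 0, 0.065, 0, 0, 0], [0, 0, 0.08, 0, 0, 0], [0, 0, 0.09, 0, 0, 0], [0, 0, 0.09, 0, 0, 0], [0, 0, 0.09, 0, 0, 0]]]'

```text
t: 8.53
eef_pos: [573.1, -44.6, 140.8]
tcp_rot: [-3.141, -0.0, 1.711]
ft_force: [0.1, 0.1, -3.3]
opening: 0.374
```

>>> send_rows --moves '[[[0, 0, 0.004, 0, 0, 0], [0, 0, 0.008, 0, 0, 0], [0, 0, 0.0133, 0, 0, 0], [0, 0, 0.0133, 0, 0, 0]]]'

```text
t: 8.87
eef_pos: [573.0, -44.6, 136.8]
tcp_rot: [-3.141, -0.0, 1.711]
ft_force: [-0.1, 0.2, -3.4]
opening: 0.373
```

No contact force at 137, which is 3 mm past the top of the square, so it is going on. I'll lower on.

>>> send_rows --moves '[[[0, 0, 0.008, 0, 0, 0], [0, 0, 0.016, 0, 0, 0], [0, 0, 0.024, 0, 0, 0], [0, 0, 0.032, 0, 0, 0], [0, 0, 0.04, 0, 0, 0], [0, 0, 0.047, 0, 0, 0], [0, 0, 0.053, 0, 0, 0], [0, 0, 0.058, 0, 0, 0], [0, 0, 0.0634, 0, 0, 0], [0, 0, 0.0634, 0, 0, 0]]]'

```text
t: 9.7
eef_pos: [573.2, -44.6, 118.0]
tcp_rot: [3.141, -0.0, 1.711]
ft_force: [0.5, 0.3, -3.2]
opening: 0.375
```

>>> send_rows --moves '[[[0, 0, 0.002, 0, 0, 0], [0, 0, 0.004, 0, 0, 0], [0, 0, 0.004, 0, 0, 0], [0, 0, 0.004, 0, 0, 0]]]'

```text
t: 10.03
eef_pos: [573.2, -44.6, 117.9]
tcp_rot: [3.141, 0.0, 1.711]
ft_force: [-4.4, 0.9, 10.3]
opening: 0.377
```

It's seated: the collar pushes back with 10 N at the expected height. I'll release, rise, and go over to the handle.

```bash
python3 - <<'E'
from h import *
p=tgt(); p[2]-=1.2; json.dump(p,open('cmd.json','w')); w=np.pi/2; x,y=573.1,-44.6
plan([(x,y,p[2],p[3])])
plan([(x,y,220,p[3])]);plan([(x+65*np.cos(.14),y+65*np.sin(.14),220,w),(x+65*np.cos(.14),y+65*np.sin(.14),158,w)])
E
```

```text
[[0.0, -0.0, 0.0, 0, 0, -0.0]]
[[0.0, -0.0, -0.344, 0, 0, -0.0]]
[[0.0, 0.2166, -0.0, 0, 0, 0.0892], [0.0, 0.2166, 0.2066, 0, 0, 0.0892]]
```

>>> send_rows --moves '[[[0, 0, 0, 0, 0, 0], [0, 0, 0, 0, 0, 0], [0, 0, 0, 0, 0, 0], [0, 0, 0, 0, 0, 0], [0, 0, 0, 0, 0, 0], [0, 0, 0, 0, 0, 0]]]' --grip -1

```text
t: 10.53
eef_pos: [573.1, -44.6, 116.7]
tcp_rot: [-3.142, -0.0, 1.711]
ft_force: [0.2, -0.1, 0.6]
opening: 0.741
```

>>> send_rows --moves '[[[0, 0, -0.04, 0, 0, 0], [0, 0, -0.1, 0, 0, 0], [0, 0, -0.2, 0, 0, 0], [0, 0, -0.3, 0, 0, 0], [0, 0, -0.344, 0, 0, 0], [0, 0, -0.344, 0, 0, 0]]]'

```text
t: 11.03
eef_pos: [574.2, -44.8, 223.1]
tcp_rot: [3.137, 0.002, 1.711]
ft_force: [-0.4, -0.0, 0.0]
opening: 0.996
```

>>> send_rows --moves '[[[0, 0.1, 0, 0, 0, 0.05], [0, 0.2166, 0, 0, 0, 0.0892], [0, 0.2166, 0, 0, 0, 0.0892], [0, 0.2166, 0, 0, 0, 0.0892]]]'

```text
t: 11.37
eef_pos: [637.8, -35.2, 218.0]
tcp_rot: [-3.14, -0.0, 1.571]
ft_force: [-0.3, 0.2, -1.1]
opening: 0.997
```

```bash
python3 - <<'E'
from h import *
c=cam('wrist'); save(c,'w4.png',f=1.4); a=.14
print((proj(c,[(573.1,-44.6,140),(573.1+65*np.cos(a),-44.6+65*np.sin(a),193),(573.1+65*np.cos(a),-44.6+65*np.sin(a),139)])*1.4).round())
E
```

```text
[[378. 188.]
 [395. 338.]
 [395. 304.]]
```

View pics/w4.png

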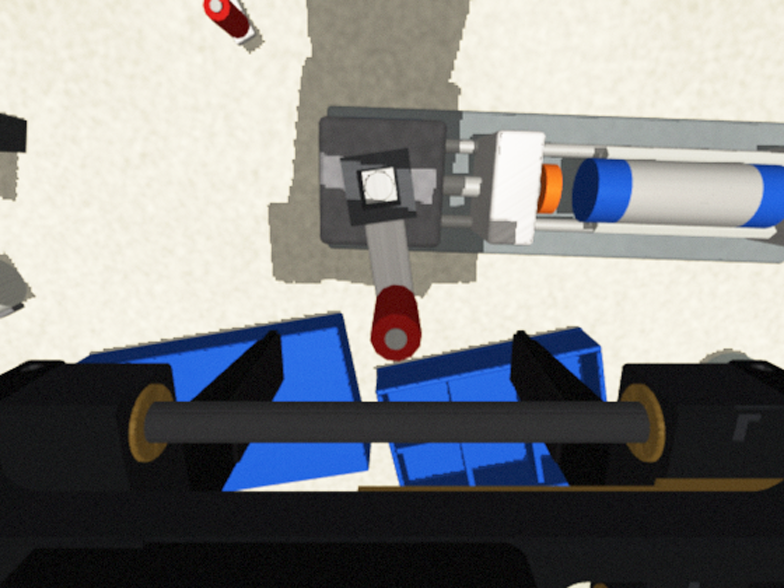

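The hub sits on the shaft at (380,187), and the handle top at (396,338) is as predicted. I'll descend and grip, and plan the winding.

>>> send_rows --moves '[[[0, 0, 0.08, 0, 0, 0], [0, 0, 0.16, 0, 0, 0], [0, 0, 0.2066, 0, 0, 0], [0, 0, 0.2066, 0, 0, 0]]]'

```text
t: 11.75
eef_pos: [635.1, -35.5, 154.7]
tcp_rot: [-3.136, -0.001, 1.571]
ft_force: [-0.8, 1.1, 0.3]
opening: 0.999
```

>>> send_rows --moves '[[[0, 0, 0, 0, 0, 0], [0, 0, 0, 0, 0, 0], [0, 0, 0, 0, 0, 0], [0, 0, 0, 0, 0, 0], [0, 0, 0, 0, 0, 0], [0, 0, 0, 0, 0, 0], [0, 0, 0, 0, 0, 0], [0, 0, 0, 0, 0, 0], [0, 0, 0, 0, 0, 0], [0, 0, 0, 0, 0, 0], [0, 0, 0, 0, 0, 0], [0, 0, 0, 0, 0, 0]]]' --grip 1

```text
t: 12.75
eef_pos: [637.5, -35.5, 157.9]
tcp_rot: [-3.142, -0.0, 1.571]
ft_force: [-0.8, 0.1, 1.1]
opening: 0.247
```

>>> send_rows --moves '[[[0, 0, 0, 0, 0, 0], [0, 0, 0, 0, 0, 0], [0, 0, 0, 0, 0, 0], [0, 0, 0, 0, 0, 0]]]'

```text
t: 13.08
eef_pos: [637.5, -35.5, 158.0]
tcp_rot: [-3.142, -0.0, 1.571]
ft_force: [0.9, -0.2, -0.4]
opening: 0.247
```

```bash
cat >> h.py <<'E'
def wind(a0,deg,n):
    "clockwise from crank angle a0 (deg) by deg in n rows; last row repeated once"
    a=np.radians(a0-np.r_[np.linspace(deg/n,deg,n)]); plan([(573.1+65*np.cos(t),-44.6+65*np.sin(t),158,np.pi/2) for t in a])
E
python3 - <<'E'
from h import *
print(tgt(),env.state()['eef_pos'],env.state()['opening'],env.state()['ft_force'])
a=8.0
json.dump([573.1+65*np.cos(.14),-44.6+65*np.sin(.14),158,np.pi/2],open('cmd.json','w'))
wind(8,90,6); wind(-82,180,12)
E
```

```text
[637.4571156631957, -35.53677272276203, 158.01099999999997, 1.5707455486648638] [637.4511201  -35.50360788 157.9577705 ] 0.2474676921711052 [ 0.93613433 -0.23399993 -0.36787276]
[[-0.0566, 0.0005, 0.0, 0, 0, -0.0], [-0.1114, -0.0137, 0.0, 0, 0, -0.0], [-0.1606, -0.0415, 0.0, 0, 0, -0.0], [-0.201, -0.0812, 0.0, 0, 0, -0.0], [-0.2297, -0.1299, 0.0, 0, 0, -0.0], [-0.2448, -0.1844, 0.0, 0, 0, -0.0]]
[[-0.0005, -0.0566, 0.0, 0, 0, -0.0], [0.0137, -0.1113, 0.0, 0, 0, -0.0], [0.0415, -0.1605, 0.0, 0, 0, -0.0], [0.0812, -0.2009, 0.0, 0, 0, -0.0], [0.1299, -0.2296, 0.0, 0, 0, -0.0], [0.1844, -0.2447, 0.0, 0, 0, -0.0], [0.241, -0.2452, 0.0, 0, 0, -0.0], [0.2957, -0.231, 0.0, 0, 0, -0.0], [0.345, -0.2032, 0.0, 0, 0, -0.0], [0.3853, -0.1635, 0.0, 0, 0, -0.0], [0.414, -0.1148, 0.0, 0, 0, -0.0], [0.4291, -0.0603, 0.0, 0, 0, -0.0]]
```

>>> send_rows --moves '[[[-0.0566, 0.0005, 0, 0, 0, 0], [-0.1114, -0.0137, 0, 0, 0, 0], [-0.1606, -0.0415, 0, 0, 0, 0], [-0.201, -0.0812, 0, 0, 0, 0], [-0.2297, -0.1299, 0, 0, 0, 0], [-0.2448, -0.1844, 0, 0, 0, 0]]]'

```text
t: 13.58
eef_pos: [582.7, -109.7, 158.1]
tcp_rot: [3.139, -0.0, 1.57]
ft_force: [5.0, 5.7, -3.9]
opening: 0.25
```

```bash
python3 - <<'E'
from h import *
s=env.state(); print(s['eef_pos'],s['opening'],s['ft_force'],s['moment'],s['joints'])
E
```

```text
[ 582.67642492 -109.6524806   158.09336329] 0.24952512259428777 [ 5.00141381  5.71554501 -3.91785799] [ 1.22332145 -0.84212259  0.04372987] [-2.97799083e-01  5.15861007e-01  1.71205798e+00  1.15587906e-03
  9.11167966e-01 -1.86846343e+00]
```

>>> send_rows --moves '[[[-0.0005, -0.0566, 0, 0, 0, 0], [0.0137, -0.1113, 0, 0, 0, 0], [0.0415, -0.1605, 0, 0, 0, 0], [0.0812, -0.2009, 0, 0, 0, 0], [0.1299, -0.2296, 0, 0, 0, 0], [0.1844, -0.2447, 0, 0, 0, 0], [0.241, -0.2452, 0, 0, 0, 0], [0.2957, -0.231, 0, 0, 0, 0], [0.345, -0.2032, 0, 0, 0, 0], [0.3853, -0.1635, 0, 0, 0, 0], [0.414, -0.1148, 0, 0, 0, 0], [0.4291, -0.0603, 0, 0, 0, 0]]]'

```text
t: 14.58
eef_pos: [563.8, 19.8, 157.7]
tcp_rot: [-3.14, 0.002, 1.572]
ft_force: [-2.7, -15.1, -5.7]
opening: 0.249
```

```bash
cat > m.py <<'E'
from h import *
s=env.state(); d=np.array(s['eef_pos'])[:2]-[573.1,-44.6]; a=np.arctan2(d[1],d[0]); f=np.array(s['ft_force'])
u=np.array([np.cos(a),np.sin(a)]); t=np.array([np.sin(a),-np.cos(a)])
print('t',round(s['t'],2),'angle',np.degrees(a).round(1),'r',np.linalg.norm(d).round(1),'resist',-(f[:2]@t).round(1),'radial',(f[:2]@u).round(1),'fz',f[2].round(1),'open',round(s['opening'],3))
E
python3 m.py; python3 -c "
from h import *
wind(-262,90,6);wind(-352,90,6)
from h import cam
c=cam('top'); save(c,'top2.png')
for t in ['jaw','cartridge','endstop']: print(t,[(np.round(d['xy'],1).tolist(),round(d['confidence'],2),onz(c,d['xy'],98 if t!='cartridge' else 80).round(1)) for d in env.look_for('top',t)[:2]])
"
```

```text
t 14.58 angle 98.3 r 65.0 resist 4.8 radial -14.5 fz -5.7 open 0.249
[[0.0005, 0.0566, 0.0, 0, 0, -0.0], [-0.0136, 0.1113, 0.0, 0, 0, -0.0], [-0.0415, 0.1605, 0.0, 0, 0, -0.0], [-0.0811, 0.2009, 0.0, 0, 0, -0.0], [-0.1299, 0.2296, 0.0, 0, 0, -0.0], [-0.1844, 0.2447, 0.0, 0, 0, -0.0]]
[[-0.0565, 0.0005, 0.0, 0, 0, -0.0], [-0.1113, -0.0137, 0.0, 0, 0, -0.0], [-0.1605, -0.0415, 0.0, 0, 0, -0.0], [-0.2009, -0.0812, 0.0, 0, 0, -0.0], [-0.2296, -0.1299, 0.0, 0, 0, -0.0], [-0.2447, -0.1844, 0.0, 0, 0, -0.0]]
jaw []
cartridge [([219.0, 215.8], 0.56, array([576.4, 180.8,  80. ])), ([391.5, 196.0], 0.43, array([ 665.1, -409.6,   80. ]))]
endstop [([194.8, 212.2], 0.47, array([583. , 260.7,  98. ]))]
```

```bash
sed -i 's/573.1+65\*np.cos(t),-44.6+65\*np.sin(t)/573.1+64.5*np.cos(t),-45.0+64.5*np.sin(t)/; s/573.1,-44.6\]/573.1,-45.0]/' h.py m.py
python3 - <<'E'
from h import *
a=np.radians(98); json.dump([573.1+65*np.cos(a),-44.6+65*np.sin(a),158,np.pi/2],open('cmd.json','w'))
wind(98,180,12)
wind(-82,180,12)
E
```

```text
[[-0.0025, 0.0564, 0.0, 0, 0, -0.0], [-0.0165, 0.1107, 0.0, 0, 0, -0.0], [-0.0442, 0.1595, 0.0, 0, 0, -0.0], [-0.0835, 0.1996, 0.0, 0, 0, -0.0], [-0.1319, 0.2281, 0.0, 0, 0, -0.0], [-0.186, 0.2431, 0.0, 0, 0, -0.0], [-0.2421, 0.2436, 0.0, 0, 0, -0.0], [-0.2964, 0.2295, 0.0, 0, 0, -0.0], [-0.3453, 0.2019, 0.0, 0, 0, -0.0], [-0.3853, 0.1625, 0.0, 0, 0, -0.0], [-0.4138, 0.1142, 0.0, 0, 0, -0.0], [-0.4288, 0.0601, 0.0, 0, 0, -0.0]]
[[-0.0005, -0.0561, 0.0, 0, 0, -0.0], [0.0136, -0.1105, 0.0, 0, 0, -0.0], [0.0412, -0.1593, 0.0, 0, 0, -0.0], [0.0805, -0.1994, 0.0, 0, 0, -0.0], [0.1289, -0.2279, 0.0, 0, 0, -0.0], [0.183, -0.2429, 0.0, 0, 0, -0.0], [0.2391, -0.2433, 0.0, 0, 0, -0.0], [0.2934, -0.2293, 0.0, 0, 0, -0.0], [0.3423, -0.2017, 0.0, 0, 0, -0.0], [0.3823, -0.1623, 0.0, 0, 0, -0.0], [0.4108, -0.114, 0.0, 0, 0, -0.0], [0.4258, -0.0599, 0.0, 0, 0, -0.0]]
```

>>> send_rows --moves '[[[-0.0025, 0.0564, 0, 0, 0, 0], [-0.0165, 0.1107, 0, 0, 0, 0], [-0.0442, 0.1595, 0, 0, 0, 0], [-0.0835, 0.1996, 0, 0, 0, 0], [-0.1319, 0.2281, 0, 0, 0, 0], [-0.186, 0.2431, 0, 0, 0, 0], [-0.2421, 0.2436, 0, 0, 0, 0], [-0.2964, 0.2295, 0, 0, 0, 0], [-0.3453, 0.2019, 0, 0, 0, 0], [-0.3853, 0.1625, 0, 0, 0, 0], [-0.4138, 0.1142, 0, 0, 0, 0], [-0.4288, 0.0601, 0, 0, 0, 0]]]'

```text
t: 15.78
eef_pos: [582.3, -109.6, 158.2]
tcp_rot: [3.139, -0.0, 1.57]
ft_force: [4.5, 5.5, -5.1]
opening: 0.253
```

```bash
python3 m.py
```

```text
t 15.78 angle -81.9 r 65.2 resist 5.2 radial -4.9 fz -5.1 open 0.253
```

>>> send_rows --moves '[[[-0.0005, -0.0561, 0, 0, 0, 0], [0.0136, -0.1105, 0, 0, 0, 0], [0.0412, -0.1593, 0, 0, 0, 0], [0.0805, -0.1994, 0, 0, 0, 0], [0.1289, -0.2279, 0, 0, 0, 0], [0.183, -0.2429, 0, 0, 0, 0], [0.2391, -0.2433, 0, 0, 0, 0], [0.2934, -0.2293, 0, 0, 0, 0], [0.3423, -0.2017, 0, 0, 0, 0], [0.3823, -0.1623, 0, 0, 0, 0], [0.4108, -0.114, 0, 0, 0, 0], [0.4258, -0.0599, 0, 0, 0, 0]]]'

```text
t: 16.78
eef_pos: [563.1, 19.4, 157.9]
tcp_rot: [-3.139, 0.0, 1.571]
ft_force: [-2.8, -10.4, -3.0]
opening: 0.249
```

```bash
python3 m.py; python3 -c "
from h import *
wind(98,90,6);wind(8,90,6);json.dump
c=cam('top'); save(c,'top3.png',(170,180,310,260),5)"
```

```text
t 16.78 angle 98.8 r 65.1 resist 4.4 radial -9.8 fz -3.0 open 0.249
[[0.0005, 0.0562, 0.0, 0, 0, -0.0], [-0.0135, 0.1105, 0.0, 0, 0, -0.0], [-0.0412, 0.1593, 0.0, 0, 0, -0.0], [-0.0805, 0.1994, 0.0, 0, 0, -0.0], [-0.1289, 0.2279, 0.0, 0, 0, -0.0], [-0.183, 0.2429, 0.0, 0, 0, -0.0]]
[[-0.0561, 0.0005, 0.0, 0, 0, -0.0], [-0.1104, -0.0136, 0.0, 0, 0, -0.0], [-0.1593, -0.0412, 0.0, 0, 0, -0.0], [-0.1993, -0.0806, 0.0, 0, 0, -0.0], [-0.2278, -0.1289, 0.0, 0, 0, -0.0], [-0.2428, -0.183, 0.0, 0, 0, -0.0]]
```

View pics/top3.png

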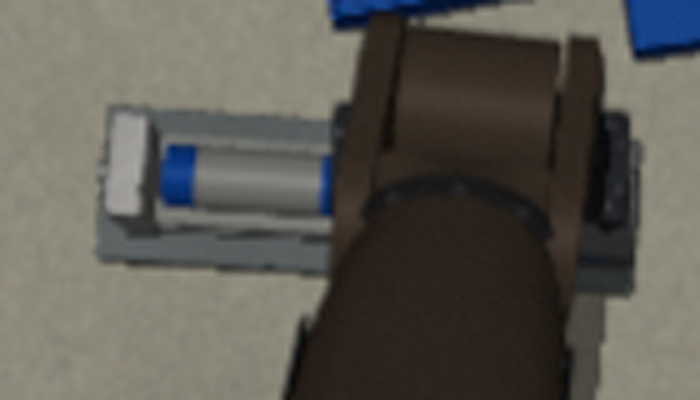

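After 1¾ turns the resistance is about 4.5 N (free running). The cartridge end at (162,175) is close to the plate's face at about (150,175). I'll continue in quarter turns, watching the force.

>>> send_rows --moves '[[[0.0005, 0.0562, 0, 0, 0, 0], [-0.0135, 0.1105, 0, 0, 0, 0], [-0.0412, 0.1593, 0, 0, 0, 0], [-0.0805, 0.1994, 0, 0, 0, 0], [-0.1289, 0.2279, 0, 0, 0, 0], [-0.183, 0.2429, 0, 0, 0, 0]]]'

```text
t: 17.33
eef_pos: [637.1, -35.3, 158.0]
tcp_rot: [-3.142, -0.002, 1.571]
ft_force: [-3.3, 4.4, -1.0]
opening: 0.246
```

```bash
python3 m.py
```

```text
t 17.33 angle 8.6 r 64.7 resist 4.8 radial -2.6 fz -1.0 open 0.246
```

>>> send_rows --moves '[[[-0.0561, 0.0005, 0, 0, 0, 0], [-0.1104, -0.0136, 0, 0, 0, 0], [-0.1593, -0.0412, 0, 0, 0, 0], [-0.1993, -0.0806, 0, 0, 0, 0], [-0.2278, -0.1289, 0, 0, 0, 0], [-0.2428, -0.183, 0, 0, 0, 0]]]'

```text
t: 17.83
eef_pos: [582.1, -109.6, 158.2]
tcp_rot: [3.139, -0.0, 1.569]
ft_force: [4.3, 5.9, -4.3]
opening: 0.246
```

```bash
python3 m.py;  python3 -c "
from h import *
wind(-82,40,4);wind(-122,20,3);wind(-142,20,3)"
```

```text
t 17.83 angle -82.0 r 65.2 resist 5.0 radial -5.2 fz -4.3 open 0.246
[[-0.002, -0.0374, 0.0, 0, 0, -0.0], [0.0026, -0.0746, 0.0, 0, 0, -0.0], [0.0136, -0.1105, 0.0, 0, 0, -0.0], [0.0306, -0.1439, 0.0, 0, 0, -0.0]]
[[0.0144, -0.0204, 0.0, 0, 0, -0.0], [0.0312, -0.039, 0.0, 0, 0, -0.0], [0.0499, -0.0555, 0.0, 0, 0, -0.0]]
[[0.0206, -0.0142, 0.0, 0, 0, -0.0], [0.0427, -0.0259, 0.0, 0, 0, -0.0], [0.066, -0.035, 0.0, 0, 0, -0.0]]
```

>>> send_rows --moves '[[[-0.002, -0.0374, 0, 0, 0, 0], [0.0026, -0.0746, 0, 0, 0, 0], [0.0136, -0.1105, 0, 0, 0, 0], [0.0306, -0.1439, 0, 0, 0, 0]]]'

```text
t: 18.17
eef_pos: [538.7, -100.5, 158.4]
tcp_rot: [3.139, 0.001, 1.57]
ft_force: [4.8, -2.1, -3.9]
opening: 0.244
```

```bash
python3 m.py
```

```text
t 18.17 angle -121.8 r 65.3 resist 5.2 radial -0.8 fz -3.9 open 0.244
```

>>> send_rows --moves '[[[0.0144, -0.0204, 0, 0, 0, 0], [0.0312, -0.039, 0, 0, 0, 0], [0.0499, -0.0555, 0, 0, 0, 0]]]'

```text
t: 18.42
eef_pos: [521.9, -85.3, 158.3]
tcp_rot: [3.14, 0.001, 1.571]
ft_force: [1.4, -6.3, -2.3]
opening: 0.244
```

```bash
python3 m.py
```

```text
t 18.42 angle -141.8 r 65.2 resist 5.8 radial 2.8 fz -2.3 open 0.244
```

>>> send_rows --moves '[[[0.0206, -0.0142, 0, 0, 0, 0], [0.0427, -0.0259, 0, 0, 0, 0], [0.066, -0.035, 0, 0, 0, 0]]]'

```text
t: 18.67
eef_pos: [511.1, -65.4, 158.2]
tcp_rot: [3.141, 0.001, 1.571]
ft_force: [1.2, -7.3, -0.5]
opening: 0.247
```

```bash
python3 m.py;  python3 -c "
from h import *
wind(-162,20,3);wind(178,20,3);wind(158,20,3);wind(138,20,3)"
```

```text
t 18.67 angle -161.8 r 65.2 resist 7.3 radial 1.1 fz -0.5 open 0.247
[[0.0242, -0.0064, 0.0, 0, 0, -0.0], [0.0489, -0.0098, 0.0, 0, 0, -0.0], [0.0739, -0.0104, 0.0, 0, 0, -0.0]]
[[0.0249, 0.0023, 0.0, 0, 0, -0.0], [0.0494, 0.0075, 0.0, 0, 0, -0.0], [0.073, 0.0155, 0.0, 0, 0, -0.0]]
[[0.0226, 0.0107, 0.0, 0, 0, -0.0], [0.0439, 0.024, 0.0, 0, 0, -0.0], [0.0634, 0.0396, 0.0, 0, 0, -0.0]]
[[0.0175, 0.0178, 0.0, 0, 0, -0.0], [0.0329, 0.0375, 0.0, 0, 0, -0.0], [0.0459, 0.0588, 0.0, 0, 0, -0.0]]
```

>>> send_rows --moves '[[[0.0242, -0.0064, 0, 0, 0, 0], [0.0489, -0.0098, 0, 0, 0, 0], [0.0739, -0.0104, 0, 0, 0, 0], [0.0739, -0.0104, 0, 0, 0, 0]]]'

```text
t: 19.0
eef_pos: [508.0, -42.3, 158.1]
tcp_rot: [-3.141, 0.0, 1.571]
ft_force: [-1.3, -4.0, -0.6]
opening: 0.245
```

```bash
python3 m.py
```

```text
t 19.0 angle 177.7 r 65.2 resist 4.1 radial 1.1 fz -0.6 open 0.245
```

>>> send_rows --moves '[[[0.0249, 0.0023, 0, 0, 0, 0], [0.0494, 0.0075, 0, 0, 0, 0], [0.073, 0.0155, 0, 0, 0, 0]]]'

```text
t: 19.25
eef_pos: [512.4, -21.3, 158.1]
tcp_rot: [-3.14, 0.001, 1.571]
ft_force: [-1.9, -6.8, 0.6]
opening: 0.251
```

```bash
python3 m.py
```

```text
t 19.25 angle 158.6 r 65.2 resist 7.0 radial -0.7 fz 0.6 open 0.251
```

>>> send_rows --moves '[[[0.0226, 0.0107, 0, 0, 0, 0], [0.0439, 0.024, 0, 0, 0, 0], [0.0634, 0.0396, 0, 0, 0, 0]]]'

```text
t: 19.5
eef_pos: [524.1, -2.2, 158.0]
tcp_rot: [-3.139, 0.0, 1.571]
ft_force: [-4.1, -6.9, 0.9]
opening: 0.248
```

```bash
python3 m.py
```

```text
t 19.5 angle 138.8 r 65.1 resist 7.9 radial -1.5 fz 0.9 open 0.248
```

>>> send_rows --moves '[[[0.0175, 0.0178, 0, 0, 0, 0], [0.0329, 0.0375, 0, 0, 0, 0], [0.0459, 0.0588, 0, 0, 0, 0]]]'

```text
t: 19.75
eef_pos: [541.3, 11.7, 157.9]
tcp_rot: [-3.138, 0.0, 1.571]
ft_force: [-5.7, -5.5, 2.8]
opening: 0.249
```

```bash
python3 m.py; python3 -c "
from h import *
for a in range(118,38,-8): wind(a,8,2)"
```

```text
t 19.75 angle 119.3 r 65.0 resist 7.7 radial -2.0 fz 2.8 open 0.249
[[0.0066, 0.0135, 0.0, 0, 0, -0.0], [0.0122, 0.0274, 0.0, 0, 0, -0.0]]
[[0.0047, 0.0143, 0.0, 0, 0, -0.0], [0.0083, 0.0289, 0.0, 0, 0, -0.0]]
[[0.0026, 0.0147, 0.0, 0, 0, -0.0], [0.0042, 0.0297, 0.0, 0, 0, -0.0]]
[[0.0005, 0.015, 0.0, 0, 0, -0.0], [-0.0, 0.03, 0.0, 0, 0, -0.0]]
[[-0.0016, 0.0149, 0.0, 0, 0, -0.0], [-0.0042, 0.0297, 0.0, 0, 0, -0.0]]
[[-0.0036, 0.0145, 0.0, 0, 0, -0.0], [-0.0083, 0.0288, 0.0, 0, 0, -0.0]]
[[-0.0056, 0.0139, 0.0, 0, 0, -0.0], [-0.0122, 0.0274, 0.0, 0, 0, -0.0]]
[[-0.0075, 0.013, 0.0, 0, 0, -0.0], [-0.0159, 0.0254, 0.0, 0, 0, -0.0]]
[[-0.0092, 0.0119, 0.0, 0, 0, -0.0], [-0.0192, 0.023, 0.0, 0, 0, -0.0]]
[[-0.0108, 0.0104, 0.0, 0, 0, -0.0], [-0.0223, 0.0201, 0.0, 0, 0, -0.0]]
```

>>> send_rows --moves '[[[0.0066, 0.0135, 0, 0, 0, 0], [0.0122, 0.0274, 0, 0, 0, 0]]]'

```text
t: 19.92
eef_pos: [549.3, 15.5, 157.8]
tcp_rot: [-3.137, -0.0, 1.571]
ft_force: [-7.7, -3.9, 4.4]
opening: 0.245
```

>>> send_rows --moves '[[[0.0047, 0.0143, 0, 0, 0, 0], [0.0083, 0.0289, 0, 0, 0, 0]]]'

```text
t: 20.08
eef_pos: [557.7, 18.1, 157.8]
tcp_rot: [-3.137, -0.001, 1.571]
ft_force: [-9.5, -1.5, 5.1]
opening: 0.246
```

>>> send_rows --moves '[[[0.0026, 0.0147, 0, 0, 0, 0], [0.0042, 0.0297, 0, 0, 0, 0]]]'

```text
t: 20.25
eef_pos: [566.1, 19.5, 157.8]
tcp_rot: [-3.136, -0.001, 1.571]
ft_force: [-11.7, -0.8, 6.1]
opening: 0.246
```

```bash
python3 m.py
```

```text
t 20.25 angle 96.2 r 64.9 resist 11.7 radial 0.4 fz 6.1 open 0.246
```

>>> send_rows --moves '[[[0.0005, 0.015, 0, 0, 0, 0], [0, 0.03, 0, 0, 0, 0]]]'

```text
t: 20.42
eef_pos: [574.6, 19.9, 157.7]
tcp_rot: [-3.134, -0.002, 1.571]
ft_force: [-13.2, 2.6, 7.7]
opening: 0.251
```

```bash
python3 m.py; python3 - <<'E'
from h import *
c=cam('scene'); save(c,'s3.png',(235,165,345,245),7)
E
```

```text
t 20.42 angle 88.7 r 64.9 resist 13.3 radial 2.3 fz 7.7 open 0.251
```

View pics/s3.png

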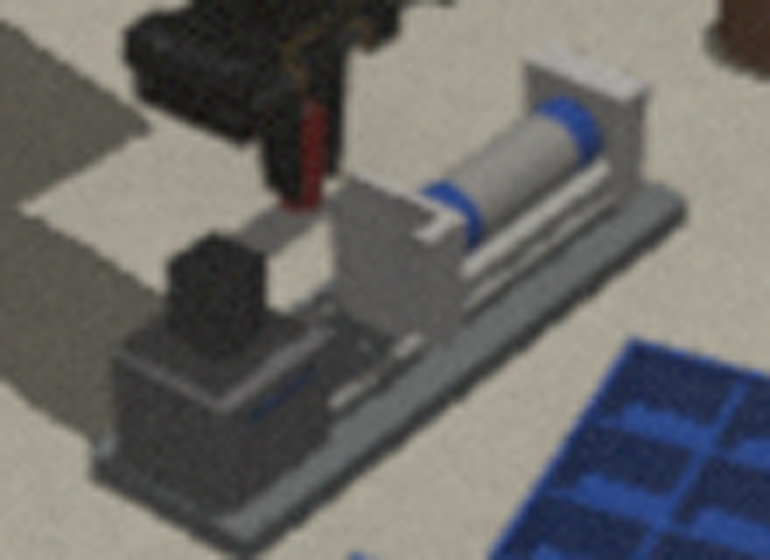

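The cartridge is against the end plate (~(590,130)) and the jaw against its other end (~(450,215)). Resistance rose from 7.7 to 13.3 N over 32°, far steeper than the spring, so the solid stop is reached. I'll hold briefly, then let go and withdraw.

>>> send_rows --moves '[[[0, 0, 0, 0, 0, 0], [0, 0, 0, 0, 0, 0], [0, 0, 0, 0, 0, 0]]]'

```text
t: 20.72
eef_pos: [574.8, 19.8, 157.7]
tcp_rot: [-3.135, -0.001, 1.571]
ft_force: [-11.2, 1.7, 4.5]
opening: 0.246
```

```bash
python3 m.py; python3 - <<'E'
from h import *
s=env.state(); m=s['eef_pos']
c=cam('wrist'); 
E
```

```text
t 20.72 angle 88.5 r 64.8 resist 11.2 radial 1.4 fz 4.5 open 0.246
```

>>> send_rows --moves '[[[0, 0, 0, 0, 0, 0], [0, 0, 0, 0, 0, 0], [0, 0, 0, 0, 0, 0], [0, 0, 0, 0, 0, 0], [0, 0, 0, 0, 0, 0], [0, 0, 0, 0, 0, 0], [0, 0, 0, 0, 0, 0], [0, 0, 0, 0, 0, 0]]]' --grip -1

```text
t: 21.43
eef_pos: [577.6, 19.3, 158.0]
tcp_rot: [3.142, -0.0, 1.571]
ft_force: [-0.3, 0.6, -0.4]
opening: 0.747
```

>>> send_rows --moves '[[[0, 0, -0.05, 0, 0, 0], [0, 0, -0.12, 0, 0, 0], [0, 0, -0.22, 0, 0, 0], [0, 0, -0.32, 0, 0, 0], [0, 0.12, -0.35, 0, 0, 0], [0, 0.24, -0.35, 0, 0, 0], [0, 0.36, -0.35, 0, 0, 0], [0, 0.36, -0.35, 0, 0, 0], [0, 0.36, -0.35, 0, 0, 0]]]'

```text
t: 22.18
eef_pos: [686.3, 19.3, 261.6]
tcp_rot: [-3.14, -0.0, 1.571]
ft_force: [-0.7, 0.2, -0.3]
opening: 1.001
```

```bash
python3 - <<'E'
from h import *
c=cam('wrist'); save(c,'w5.png',f=1.4)
for a in (90,88,80): a_=np.radians(a); print(a,(proj(c,[(573.1+65*np.cos(a_),-45+65*np.sin(a_),193)])*1.4).round())
print((proj(c,[(573,-45,140)])*1.4).round())
E
```

```text
90 [[397.  85.]]
88 [[397.  90.]]
80 [[395. 110.]]
[[288. 101.]]
```

View pics/w5.png

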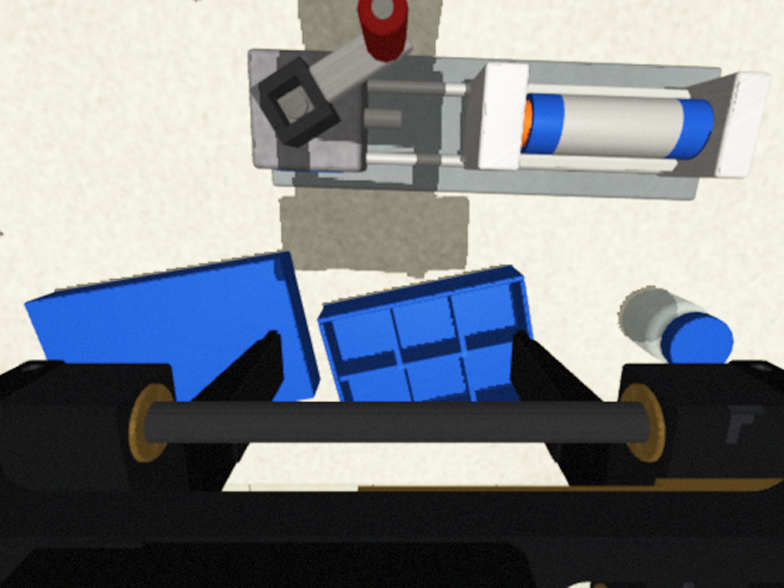

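The handle top is at (382,7)/1.4, behind where the tool ended. So the pads slid along the handle at the end, or the crank rotated back. I'll measure it.

```bash
python3 - <<'E'
from h import *
c=cam('wrist')
h=onz(c,np.array((382,7))/1.4,193); print(h, np.degrees(np.arctan2(h[1]+45,h[0]-573.1)),np.hypot(h[1]+45,h[0]-573.1))
b=onz(c,np.array((298,102))/1.4,140); print('hub top',b)
# hub edges
P=[onz(c,np.array(p)/1.4,140)[:2] for p in((260,95),(303,58),(340,112),(298,147))]; print(np.round(P,1))
for i in range(4): e=P[i]-P[i-1]; print(np.degrees(np.arctan2(e[1],e[0])).round(1))
for n,p,z in (('jaw near/end edge',(522,120),98),('jaw back',(480,120),98),('cart L',(528,125),62),('cart R',(712,125),62),('plate L',(735,75),98),('padface',(530,125),62)): print(n,onz(c,np.array(p)/1.4,z).round(1))
E
```

```text
[539.13709731  13.16613341 193.        ] 120.28043343293113 67.35560729676004
hub top [572.49476972 -38.85353851 140.        ]
[[568.6 -61.2]
 [548.7 -34.5]
 [578.1 -14. ]
 [598.  -40.4]]
-144.7
126.7
35.0
-52.9
jaw near/end edge [578.3 106.8  98. ]
jaw back [578.3  77.7  98. ]
cart L [578.3 121.3  62. ]
cart R [578.3 263.1  62. ]
plate L [549.9 248.4  98. ]
padface [578.3 122.8  62. ]
```

The crank settled at about 122°. It sprang back from the stop (peak 13 N) until its own friction (4 N) held it. That may leave the pad a fraction of a mm short of its stop. I'll regrip, tighten gently to the stop, and unload before letting go.

```bash
python3 - <<'E'
from h import *
print(env.state()['eef_pos'])
a=np.radians(86); json.dump([573.1+64.5*np.cos(a)+108,-45+64.5*np.sin(a),263,np.pi/2],open('cmd.json','w'))
c=cam('wrist')
for d in env.look_for('wrist','handle')[:2]: print(np.round(d['xy'],1),round(d['confidence'],2),onz(c,d['xy'],169).round(1))
a=np.radians(122);x,y=573.1+65*np.cos(a),-45+65*np.sin(a)
plan([(x,y,235,np.pi/2)]); plan([(x,y,158,np.pi/2)]); wind(122,8,3); wind(114,6,3)
E
```

```text
[684.94301717  19.3992838  262.56611041]
[241.5  52.1] 0.83 [561.8 -10.9 169. ]
[[-0.0307, -0.4898, 0.0933, 0, 0, -0.0]]
[[-0.0, -0.0, 0.2567, 0, 0, -0.0]]
[[0.0037, 0.0095, 0.0, 0, 0, -0.0], [0.0084, 0.0183, 0.0, 0, 0, -0.0], [0.0126, 0.0274, 0.0, 0, 0, -0.0]]
[[0.003, 0.0069, 0.0, 0, 0, -0.0], [0.0057, 0.0139, 0.0, 0, 0, -0.0], [0.0081, 0.021, 0.0, 0, 0, -0.0]]
```

>>> send_rows --moves '[[[-0.01, -0.12, 0, 0, 0, 0], [-0.02, -0.24, 0, 0, 0, 0], [-0.0307, -0.36, 0.04, 0, 0, 0], [-0.0307, -0.4898, 0.0933, 0, 0, 0], [-0.0307, -0.4898, 0.0933, 0, 0, 0], [-0.0307, -0.4898, 0.0933, 0, 0, 0], [-0.0307, -0.4898, 0.0933, 0, 0, 0]]]'

```text
t: 22.97
eef_pos: [539.4, 10.0, 236.3]
tcp_rot: [3.139, 0.0, 1.571]
ft_force: [0.9, -0.0, -0.4]
opening: 1.0
```

```bash
python3 - <<'E'
from h import *
c=cam('wrist'); save(c,'w6.png',f=1.4)
for a in (116,122,128): a_=np.radians(a); print(a,(proj(c,[(573.1+65*np.cos(a_),-45+65*np.sin(a_),193)])*1.4).round())
print((proj(c,[(573.1,-45,140)])*1.4).round())
E
```

```text
116 [[403. 335.]]
122 [[396. 324.]]
128 [[388. 313.]]
[[308. 347.]]
```

View pics/w6.png

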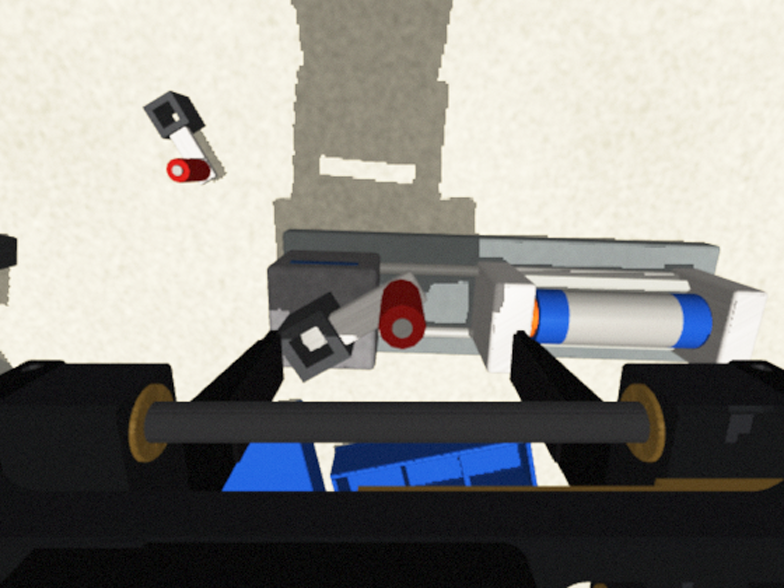

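The handle top at (403,329) fits a crank angle of about 119°, and the cartridge lies between pad and plate. The hub's top looks a few pixels off my prediction, so I'll fit the crank's pose numerically to rule out tilt or lift.

```bash
cat > fit.py <<'E'
from h import *
from scipy.optimize import minimize
from scipy.spatial.transform import Rotation as R
def box(x0,x1,y0,y1,z0,z1): return np.array([(x,y,z) for x in(x0,x1) for y in(y0,y1) for z in(z0,z1)],float)
t=np.linspace(0,2*np.pi,24); cyl=np.array([(65+12*np.cos(a),12*np.sin(a),z) for a in t for z in(43,97)])
parts=[box(-18,18,-18,18,0,44),box(18,75,-11,11,32,42),cyl]
def sil(c,p):
    x,y,z,w,tx,ty=p; M=R.from_euler('ZYX',[w,ty,tx]).as_matrix(); m=np.zeros((420*2,560*2),np.uint8)
    for q in parts: cv2.fillConvexPoly(m,cv2.convexHull((proj(c,q@M.T+[x,y,z])*2).round().astype(np.int32)),1)
    return cv2.resize(m,(560,420),interpolation=cv2.INTER_AREA)>0
c=cam('wrist'); print(env.state()['eef_pos'])
o=env.outline_of('wrist','crank')
for d in o: print(np.round(d['xy']),d['confidence'],d['region'].sum())
best=[d for d in o if abs(d['xy'][0]-250)<50 and abs(d['xy'][1]-235)<50][0]['region']
def iou(p): s=sil(c,p); return (s&best).sum()/(s|best).sum()
a=np.radians(119)
for z in (82,89,96,103,110,118): print(z,round(iou((573.1,-45,z,a,0,0)),3))
f=lambda q:-iou((573.1+q[0],-45+q[1],96+q[2],a+q[3]/30,q[4]/30,q[5]/30))
for free in ([0,1,3],[0,1,2,3],[0,1,2,3,4,5]):
    g=lambda v:f(np.put(b:=np.zeros(6),free,v) or b)
    r=min((minimize(g,np.random.default_rng(k).normal(0,1,len(free)),method='Nelder-Mead',options=dict(initial_simplex=np.vstack([np.zeros(len(free)),3*np.eye(len(free))])+np.random.default_rng(k).normal(0,1,(len(free)+1,len(free))))) for k in range(4)),key=lambda r:r.fun)
    print(free,r.x.round(2),round(-r.fun,3))
# dark/ bright profile of hub: printed patch
g=cv2.cvtColor(c['image'],cv2.COLOR_RGB2GRAY)[218:276:2,194:262:2]
for r_ in g: print(' '.join('%3d'%v for v in r_))
E
python3 fit.py
```

```text
[540.05027735  10.05651937 235.85558828]
[135.  97.] 0.89 1941
[249. 228.] 0.86 4312
[  6. 178.] 0.53 289
82 0.723
89 0.795
96 0.827
103 0.784
110 0.692
118 0.592
[0, 1, 3] [0.03 2.56 0.73] 0.904
[0, 1, 2, 3] [ 0.47  2.32 -1.52  0.47] 0.904
[0, 1, 2, 3, 4, 5] [ 0.66  2.51  1.09  0.09 -0.85  0.28] 0.916
 73  75  81  77  75  77  76  77  74  79  76  53  35  30  31  29  33  28  36  34  31  31  32  33  45  88 114 130 142 144 148 149 150 146
 77  79 124 128  77  73  77  71  71  58  34  34  32  32  29  30  33  36  25  29  30  33  30  68 112 127 144 146 147 147 150 147 140 143
158 161 160 156 150 155 122  64  45  31  32  34  33  35  29  32  46  42  31  31  30  52  99 121 139 148 147 147 151 146 143 144 143 144
159 165 160 157 156 151  61  30  30  31  33  34  32  33  38  47  44  45  42  30  31 118 135 142 148 148 148 148 147 141 141 144 142 140
157 159 161 163 158 100  29  32  38  32  31  28  38  44  42  46  42  42  42  38  72 146 144 147 145 149 145 143 146 142 144 142 145 146
152 157 160 159 126  29  30  36  29  34  35  45  43  43  44  41  44  44  42  49  48 134 148 147 146 142 146 144 145 
[... 2447 characters left out ...]
 237 240 242 239 241
 14  16  13  15 161 236 238 240 244 175  89  89  91  89  92  92 115 205 243 242 242 244 240 237 236 237 238 237 236 236 239 241 239 241
 13  11  15  12 134 238 240 241 243 235 116  92  88  92  87 183 233 242 242 238 240 242 243 245 239 242 241 241 240 239 240 241 240 240
 13  11  14  14 108 237 241 242 240 240 218  92  91 156 232 241 240 239 242 240 241 242 242 244 243 243 242 242 243 241 239 241 241 242
  4  12  15   9 201 236 242 242 238 239 242 196 227 240 243 240 235 237 241 239 237 243 243 242 239 236 237 243 241 242 244 243 242 243
 16  15  13  89 239 239 244 244 243 244 243 240 240 240 242 241 239 238 240 241 241 241 243 244 241 238 240 241 241 239 240 240 241 240
```

The fit puts the hub's underside at 96 mm with tilt under 2°, so it is fully seated. I'll grip and tighten gently.

>>> send_rows --moves '[[[0, 0, 0.06, 0, 0, 0], [0, 0, 0.13, 0, 0, 0], [0, 0, 0.2, 0, 0, 0], [0, 0, 0.2567, 0, 0, 0], [0, 0, 0.2567, 0, 0, 0], [0, 0, 0.2567, 0, 0, 0]]]'

```text
t: 23.62
eef_pos: [539.2, 10.1, 157.7]
tcp_rot: [-3.141, -0.0, 1.571]
ft_force: [0.1, -0.6, 0.2]
opening: 1.002
```

>>> send_rows --moves '[[[0, 0, 0, 0, 0, 0], [0, 0, 0, 0, 0, 0], [0, 0, 0, 0, 0, 0], [0, 0, 0, 0, 0, 0], [0, 0, 0, 0, 0, 0], [0, 0, 0, 0, 0, 0], [0, 0, 0, 0, 0, 0], [0, 0, 0, 0, 0, 0], [0, 0, 0, 0, 0, 0], [0, 0, 0, 0, 0, 0], [0, 0, 0, 0, 0, 0], [0, 0, 0, 0, 0, 0]]]' --grip 1

```text
t: 24.62
eef_pos: [538.6, 10.2, 158.0]
tcp_rot: [-3.141, -0.0, 1.571]
ft_force: [-0.5, 0.8, 0.3]
opening: 0.251
```

>>> send_rows --moves '[[[0, 0, 0, 0, 0, 0], [0, 0, 0, 0, 0, 0], [0, 0, 0, 0, 0, 0]]]'

```text
t: 24.87
eef_pos: [538.6, 10.2, 158.0]
tcp_rot: [-3.142, -0.0, 1.571]
ft_force: [-0.1, 2.2, 1.7]
opening: 0.244
```

>>> send_rows --moves '[[[0.0037, 0.0095, 0, 0, 0, 0], [0.0084, 0.0183, 0, 0, 0, 0], [0.0126, 0.0274, 0, 0, 0, 0]]]'

```text
t: 25.12
eef_pos: [547.3, 13.9, 158.0]
tcp_rot: [3.141, 0.0, 1.571]
ft_force: [-0.0, -1.0, 0.5]
opening: 0.247
```

```bash
python3 m.py
```

```text
t 25.12 angle 113.7 r 64.3 resist 0.4 radial -0.9 fz 0.5 open 0.247
```

Almost no resistance over these 8°: that is the hub's play on the square, which explains part of the apparent springback. I'll carry on in small steps.

>>> send_rows --moves '[[[0.003, 0.0069, 0, 0, 0, 0], [0.0057, 0.0139, 0, 0, 0, 0], [0.0081, 0.021, 0, 0, 0, 0]]]'

```text
t: 25.37
eef_pos: [553.5, 16.4, 157.9]
tcp_rot: [3.141, 0.0, 1.571]
ft_force: [-0.6, -0.6, -0.1]
opening: 0.247
```

```bash
python3 m.py; python3 -c "
from h import *
for a in range(108,84,-6): wind(a,6,3)"
```

```text
t 25.37 angle 107.7 r 64.4 resist 0.7 radial -0.4 fz -0.1 open 0.247
[[0.0022, 0.0071, 0.0, 0, 0, -0.0], [0.0041, 0.0144, 0.0, 0, 0, -0.0], [0.0058, 0.0217, 0.0, 0, 0, -0.0]]
[[0.0015, 0.0074, 0.0, 0, 0, -0.0], [0.0026, 0.0148, 0.0, 0, 0, -0.0], [0.0035, 0.0222, 0.0, 0, 0, -0.0]]
[[0.0007, 0.0075, 0.0, 0, 0, -0.0], [0.0011, 0.015, 0.0, 0, 0, -0.0], [0.0012, 0.0225, 0.0, 0, 0, -0.0]]
[[-0.0001, 0.0075, 0.0, 0, 0, -0.0], [-0.0005, 0.015, 0.0, 0, 0, -0.0], [-0.0012, 0.0225, 0.0, 0, 0, -0.0]]
```

>>> send_rows --moves '[[[0.0022, 0.0071, 0, 0, 0, 0], [0.0041, 0.0144, 0, 0, 0, 0], [0.0058, 0.0217, 0, 0, 0, 0]]]'

```text
t: 25.62
eef_pos: [558.5, 18.0, 157.7]
tcp_rot: [-3.138, 0.0, 1.571]
ft_force: [-9.2, -1.9, 4.9]
opening: 0.244
```

>>> send_rows --moves '[[[0.0015, 0.0074, 0, 0, 0, 0], [0.0026, 0.0148, 0, 0, 0, 0], [0.0035, 0.0222, 0, 0, 0, 0]]]'

```text
t: 25.87
eef_pos: [564.5, 19.2, 157.7]
tcp_rot: [-3.137, -0.0, 1.571]
ft_force: [-11.0, -0.6, 5.2]
opening: 0.247
```

```bash
python3 m.py
```

```text
t 25.87 angle 97.6 r 64.8 resist 11.0 radial 0.8 fz 5.2 open 0.247
```

The shaft takes up at about 104° with 9 N straight away and 11 N at 98°, the same as the first time. So it was and is firmly against the stop. I'll back off within the play to unload, then release and withdraw.

```bash
python3 - <<'E'
from h import *
a=np.radians(96); json.dump([573.1+64.5*np.cos(a),-45+64.5*np.sin(a),158,np.pi/2],open('cmd.json','w'))
wind(96,-14,4)
E
```

```text
[[-0.0018, -0.013, 0.0, 0, 0, -0.0], [-0.0043, -0.0259, 0.0, 0, 0, -0.0], [-0.0077, -0.0386, 0.0, 0, 0, -0.0], [-0.0118, -0.0511, 0.0, 0, 0, -0.0]]
```

>>> send_rows --moves '[[[-0.001, -0.0065, 0, 0, 0, 0], [-0.0018, -0.013, 0, 0, 0, 0], [-0.003, -0.02, 0, 0, 0, 0], [-0.0043, -0.0259, 0, 0, 0, 0], [-0.006, -0.032, 0, 0, 0, 0], [-0.0077, -0.0386, 0, 0, 0, 0], [-0.0118, -0.0511, 0, 0, 0, 0], [-0.0118, -0.0511, 0, 0, 0, 0]]]'

```text
t: 26.53
eef_pos: [550.5, 15.4, 158.0]
tcp_rot: [-3.141, -0.0, 1.571]
ft_force: [-0.7, 0.4, 0.3]
opening: 0.248
```

>>> send_rows --moves '[[[0, 0, 0, 0, 0, 0], [0, 0, 0, 0, 0, 0], [0, 0, 0, 0, 0, 0], [0, 0, 0, 0, 0, 0], [0, 0, 0, 0, 0, 0], [0, 0, 0, 0, 0, 0], [0, 0, 0, 0, 0, 0], [0, 0, 0, 0, 0, 0], [0, 0, 0, 0, 0, 0]]]' --grip -1

```text
t: 27.28
eef_pos: [551.1, 15.6, 158.0]
tcp_rot: [3.142, -0.0, 1.571]
ft_force: [-0.8, 0.4, -0.8]
opening: 0.819
```

>>> send_rows --moves '[[[0, 0, -0.05, 0, 0, 0], [0, 0, -0.12, 0, 0, 0], [0, 0, -0.22, 0, 0, 0], [0, 0, -0.32, 0, 0, 0], [0, 0.12, -0.35, 0, 0, 0], [0, 0.24, -0.35, 0, 0, 0], [0, 0.36, -0.35, 0, 0, 0], [0, 0.36, -0.35, 0, 0, 0], [0, 0.36, -0.35, 0, 0, 0], [0, 0.36, -0.35, 0, 0, 0]]]'

```text
t: 28.12
eef_pos: [658.4, 15.7, 262.4]
tcp_rot: [-3.14, -0.0, 1.571]
ft_force: [-0.2, -0.8, -0.6]
opening: 1.001
```

```bash
python3 - <<'E'
from h import *
s=env.state(); print(s['t'],s['eef_pos'],s['ft_force'],s['opening'])
c=cam('wrist')
for t,z in(('cartridge',62),('jaw',98),('endstop',98),('crank',140)): print(t,[(np.round(d['xy']).tolist(),round(d['confidence'],2),onz(c,d['xy'],z).round()) for d in env.look_for('wrist',t)[:1]])
E
```

```text
28.1167 [658.44411134  15.65049281 262.40422265] [-0.15354778 -0.76285713 -0.61060097] 1.0006767040644549
cartridge [([440.0, 116.0], 0.93, array([578., 189.,  62.]))]
jaw [([358.0, 115.0], 0.91, array([578.,  91.,  98.]))]
endstop [([518.0, 120.0], 0.91, array([583., 251.,  98.]))]
crank [([242.0, 89.0], 0.71, array([558., -19., 140.]))]
```

```bash
python3 -c "
from cell import env
print(env.job_done())"
```

```text
the job is handed in; nothing more can be done
None
```

The largest crank is seated on the clamp's drive shaft, and I wound it clockwise about 2¾ turns. The cartridge is gripped between the orange pad and the end plate. I handed the job in at about 28 s, with the gripper open and clear.

**Seating:** The collar pushed back with 10 N at the expected height. A pose fit from the wrist camera later put the hub's underside at 96 mm with under 2° of tilt.

**Tightness:** Handle resistance went from about 4.5–5 N running free to 7–8 N on the spring. It then rose steeply to a peak of 13 N at the solid stop. After the first release the crank had turned back about 30°, so I gripped it again to check. Roughly half of that was the hub's play on the square and the rest a small springback. The shaft took up at once at 9 N and read 11 N a few degrees on. I then backed off inside the play before letting go.

**Final checks:** The last camera check put the jaw at y ≈ 91 mm, where the winding should have left it (about 93 mm). Images taken just before the last tightening showed the cartridge between pad and plate.

**Disagreements:**
- Positions measured from images varied by 2–6 mm in y.
- My first force reading with the arm held still on the spring was low (4 N).
- I did not look at a picture after the last release, because I had used up the viewing limit. That check was by the trained networks and force readings only.

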